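# Tip the row tags on the potter's ware board

## Robot

A 6-joint arm with a two-finger parallel gripper is mounted at the origin on the work surface. World frame = base frame: x ahead of the robot, y to its left, z up, the work surface at z = 0. Lengths are in mm, angles in rad, forces in N, time in s.
With the tool pointing down it reaches from about 350 to 775 mm from the base axis. Payload 5.5 kg.
Tool frame: the origin (TCP) lies at the very end of the fingers, on their centre line; the grasp point (between the pads) lies 19 mm behind it; y points along the fingers, z is the direction in which the jaws open and shut, and the axes are right-handed (so a half turn about y gives the same grasp; the last joint's range is limited). The gripper opens to 85 mm and grips with 20 to 120 N. Pads are 22 mm wide; open, the fingers measure 114 mm over their backs; the gripper's body (76 mm by 85 mm) begins 54 mm behind the grasp point. The pads swing forward as they close: fully open they stand 13 mm farther back than shut.
Start: joints at [-1.402, 0.313, 0.046, 1.304, 0, 1.431], TCP at [174.747, -547.846, 231.323] pointing down, gripper open.
Joint ranges: [-2.76, 2.76], [-0.86, 1.69], [-1.03, 1.26], [-2.2, 2.34], [-1.47, 1.5], [-3.14, 3.14]. Speed limits (rad/s): [2.57, 2.57, 3.14, 3.14, 3.14, 3.14].

## Interface

Orientations are given as a unit quaternion [x, y, z, w].
In Python, from workcell import bot, cams gives the robot as it stands.
- The arm moves only by the tool jog_arm, never from a script. Its arguments are lists of equal length, an entry for each row: "delta_pos": the shift along the tool's x, y, z in mm, a list of three; "delta_rot": the turn, a rotation vector about the tool's x, y, z in rad, a list of three. In form: {"delta_pos": [[x, y, z], ...], "delta_rot": [[ax, ay, az], ...]}. A call has 1 to 5 rows; each row is the pose to reach, as a shift and turn from the pose commanded when the call began, along the tool's axes at that moment; what a row does not reach only later rows make up. A row lasts 1/8 s, in which the tool goes at most 62.5 mm and 10.7 degrees, less where a joint would pass 70% of its speed; a pose out of reach is approached as far as the arm can. A call with a gripper value outside its range is refused whole. "gripper" is the finger opening in mm, from 0 to 85.4, set as the call begins (left out, the last holds). The fingers move at their own pace and stop on an object; "newtons" is the grip in N (left out, the last holds). Time passes only in rows, so rows that repeat a pose let the fingers close. It gives the time, the measured TCP pose, the force and the opening at its end, in the units of the state.
- bot.observe(): the state, without advancing time (a new reading comes with each control period).
- cams.read_camera(name): name is "side" or "top" or "wrist"; returns (picture, depth): 480x640x3 uint8, red, green, blue; 480x640 float32, mm along the optical axis (not along the pixel's ray), 0 where there is no reading.
- cams.camera_info(name): a dict with "camera_matrix" (3x3 intrinsics, pixels), "position" and "attitude" of the camera in the world. Camera axes: x right, y up, looking along -z (the intrinsics and any distortion apply to the point x, -y, -z); pixel columns grow to the right and rows downward; lengths in mm; the calibration is good to about 2 mm. A picture is of the moment at which its call begins: read the wrist's pose just before it. camera_info takes no time and is no camera call; for the wrist camera it gives the pose at the moment of the call.
- bot.finish_job(): hands the job in, once; it reports no verdict.
The state is a dict: "time": time; "joint_positions": joint angles; "joint_vel": joint speeds; "effort": joint torques, N m; "position": TCP position; "eef_rot": TCP orientation; "force": force on the tool from outside, world axes, zero at the start; "torque": the same for the moment, N m; "opening": finger opening in mm.
Only numpy, scipy, OpenCV 4.12 (cv2) and the standard library are available. Lean on these libraries where they do the work, as an engineer would, in place of code of your own. Each camera call takes 0.05 s, during which the arm holds its last target.

## Task

On the pale ware board each of the four cup trays has its own hinged wooden tag straight in front of it. With light fingertip pushes tip over the tags that are wrong, so that exactly the tags of the full trays (a cup in all three places) lean back towards their trays with the round clay disc facing up, and the tags of the trays with any empty place lean towards the robot with the bare face up. Pick nothing up, do not force the tags against their stops, and leave the cups and everything else standing where it is.

Things in the scene. Friction and masses are not known exactly. Their poses are not given: they have to be found in the camera images.
- stand_a: stand of one tag, wood, 34 x 70 mm, fixed on the pale ware board (top 35 mm above the table). The 4 stands are in line 100 mm apart; which has which place varies. Origin: centre of its underside. x points from the robot to its tray (board yaw up to 0.2 rad, same for all), y along the line, z up. The tag's hinge runs along y, 22 mm above the origin; cheeks beside it reach 29 mm.
- tag_a (a joint): lean of the tag on stand_a (plate 50 mm wide, 6 thick, free edge 60 mm from the hinge, 50 g): 0 upright, - towards the robot (stand's -x), + back to its tray. Stops at -0.7 and 0.7, free edge then 46 mm above the hinge and 39 mm out; space below it is open. No spring: past upright it falls to that stop. Raised clay disc (28 mm, 3 thick, 36 mm from the hinge) on the robot-side face, up when leaning back.
- stand_b: stand of one tag, wood, 34 x 70 mm, fixed on the pale ware board (top 35 mm above the table). The 4 stands are in line 100 mm apart; which has which place varies. Origin: centre of its underside. x points from the robot to its tray (board yaw up to 0.2 rad, same for all), y along the line, z up. The tag's hinge runs along y, 22 mm above the origin; cheeks beside it reach 29 mm.
- tag_b (a joint): lean of the tag on stand_b (plate 50 mm wide, 6 thick, free edge 60 mm from the hinge, 50 g): 0 upright, - towards the robot (stand's -x), + back to its tray. Stops at -0.7 and 0.7, free edge then 46 mm above the hinge and 39 mm out; space below it is open. No spring: past upright it falls to that stop. Raised clay disc (28 mm, 3 thick, 36 mm from the hinge) on the robot-side face, up when leaning back.
- stand_c: stand of one tag, wood, 34 x 70 mm, fixed on the pale ware board (top 35 mm above the table). The 4 stands are in line 100 mm apart; which has which place varies. Origin: centre of its underside. x points from the robot to its tray (board yaw up to 0.2 rad, same for all), y along the line, z up. The tag's hinge runs along y, 22 mm above the origin; cheeks beside it reach 29 mm.
- tag_c (a joint): lean of the tag on stand_c (plate 50 mm wide, 6 thick, free edge 60 mm from the hinge, 50 g): 0 upright, - towards the robot (stand's -x), + back to its tray. Stops at -0.7 and 0.7, free edge then 46 mm above the hinge and 39 mm out; space below it is open. No spring: past upright it falls to that stop. Raised clay disc (28 mm, 3 thick, 36 mm from the hinge) on the robot-side face, up when leaning back.
- stand_d: stand of one tag, wood, 34 x 70 mm, fixed on the pale ware board (top 35 mm above the table). The 4 stands are in line 100 mm apart; which has which place varies. Origin: centre of its underside. x points from the robot to its tray (board yaw up to 0.2 rad, same for all), y along the line, z up. The tag's hinge runs along y, 22 mm above the origin; cheeks beside it reach 29 mm.
- tag_d (a joint): lean of the tag on stand_d (plate 50 mm wide, 6 thick, free edge 60 mm from the hinge, 50 g): 0 upright, - towards the robot (stand's -x), + back to its tray. Stops at -0.7 and 0.7, free edge then 46 mm above the hinge and 39 mm out; space below it is open. No spring: past upright it falls to that stop. Raised clay disc (28 mm, 3 thick, 36 mm from the hinge) on the robot-side face, up when leaning back.
- row_p: wooden tray 149 mm long (its x) x 60 wide x 22 high with three cup places in line, fixed on the board; holds three cups: full. Which of the four places on the board it has varies. Origin at the centre of its underside. Its tag is straight before it, 168 mm from origin to origin along the stand's x axis; its near end is 93 mm behind the tag's hinge.
- row_q: wooden tray 149 mm long (its x) x 60 wide x 22 high with three cup places in line, fixed on the board; holds three cups: full. Which of the four places on the board it has varies. Origin at the centre of its underside. Its tag is straight before it, 168 mm from origin to origin along the stand's x axis; its near end is 93 mm behind the tag's hinge.
- row_r: wooden tray 149 mm long (its x) x 60 wide x 22 high with three cup places in line, fixed on the board; holds two cups, its middle place is empty: not full. Which of the four places on the board it has varies. Origin at the centre of its underside. Its tag is straight before it, 168 mm from origin to origin along the stand's x axis; its near end is 93 mm behind the tag's hinge.
- row_t: wooden tray 149 mm long (its x) x 60 wide x 22 high with three cup places in line, fixed on the board; holds none: empty. Which of the four places on the board it has varies. Origin at the centre of its underside. Its tag is straight before it, 168 mm from origin to origin along the stand's x axis; its near end is 93 mm behind the tag's hinge.
- cup_p1: loose unglazed cup standing in row_p, rim 41 mm across, 42 mm high, its underside 4 mm above the tray's; leave alone. Origin at the centre of its underside.
- cup_p2: loose unglazed cup standing in row_p, rim 41 mm across, 42 mm high, its underside 4 mm above the tray's; leave alone. Origin at the centre of its underside.
- cup_p3: loose unglazed cup standing in row_p, rim 41 mm across, 42 mm high, its underside 4 mm above the tray's; leave alone. Origin at the centre of its underside.
- cup_q1: loose unglazed cup standing in row_q, rim 41 mm across, 42 mm high, its underside 4 mm above the tray's; leave alone. Origin at the centre of its underside.
- cup_q2: loose unglazed cup standing in row_q, rim 41 mm across, 42 mm high, its underside 4 mm above the tray's; leave alone. Origin at the centre of its underside.
- cup_q3: loose unglazed cup standing in row_q, rim 41 mm across, 42 mm high, its underside 4 mm above the tray's; leave alone. Origin at the centre of its underside.
- cup_r1: loose unglazed cup standing in row_r, rim 41 mm across, 42 mm high, its underside 4 mm above the tray's; leave alone. Origin at the centre of its underside.
- cup_r3: loose unglazed cup standing in row_r, rim 41 mm across, 42 mm high, its underside 4 mm above the tray's; leave alone. Origin at the centre of its underside.
- tumbler: loose olive tumbler, 72 mm across, 75 mm high, standing on the board near its +y end; leave alone. Origin at the centre of its underside.
- sample: loose small pale cup, 38 mm across, 32 mm high, standing on the board midway between the two middle tags and a little behind them; leave alone. Origin at the centre of its underside.
- jar: loose glass jar with a lid, 52 mm across, 60 mm high, standing on the board near its -y end; leave alone. Origin at the centre of its underside.
- brush: loose brush 170 mm long, lying on the table before the board, under 40 mm high; leave alone.

How it is judged:
By the outcome, as a careful person would: the job done as asked, in the order asked, and still so for the second after the job is handed in, with the robot touching nothing.
It also fails if it takes over 51 s, if anything falls off the work surface, if the arm or the gripper's body presses on something with over 40 N, if the wrist force passes 120 N, or if a joint passes its speed limit or range.

## Working session

There is one attempt and no reset: what is moved stays moved. The work goes in short steps, Python scripts to look and compute and a tool call to move; the robot and the scene stay as the last step left them, time stands still between calls to the robot, and variables do not carry over. Pictures are saved under pics/ and viewed, and the job is handed in when it is done.

Besides the shell and the picture viewer there is one more tool, called after "Emit:" in YAML: its name, and indented under it one key for each argument. jog_arm: Moves the arm, as the interface text tells. Its arguments: {"type":"object","properties":{"delta_pos":{"type":"array"},"delta_rot":{"type":"array"},"gripper":{"type":"number"},"newtons":{"type":"number"}},"required":["delta_pos","delta_rot"]}

```bash
mkdir -p pics; ls
python3 - <<'E'
from workcell import bot, cams
import cv2, numpy as np
print(bot.observe())
for n in ['top','side']:
    p,d=cams.read_camera(n); cv2.imwrite(f'pics/{n}0.png',p[:,:,::-1]); np.save(f'{n}0.npy',d); i=cams.camera_info(n); print(n,i)
    np.savez(f'{n}0info.npz',**i)
E
```

```text
pics
{'time': 0.0, 'joint_positions': array([-1.40157296e+00,  3.13984207e-01,  4.49897061e-02,  1.30363203e+00,
        3.40184337e-05,  1.43120673e+00]), 'joint_vel': array([ 1.64441578e-03, -4.25031397e-04, -4.95713149e-04,  8.53511969e-04,
       -4.09019441e-05, -5.25831704e-04]), 'effort': array([-1.43619955e-04, -4.80633116e+01,  2.98530400e+01,  1.95192610e-02,
       -1.99249271e-04,  1.64142602e-05]), 'position': array([ 174.67678914, -547.2817149 ,  230.42249563]), 'eef_rot': array([-0.10874605,  0.69934121, -0.69804685,  0.10875093]), 'force': array([-0.35622702, -0.01730282, -0.13847398]), 'torque': array([-0.024038  , -0.00392072,  0.03320496]), 'opening': 85.52908681564556}
top {'camera_matrix': array([[602.97878587,   0.        , 315.48838221],
       [  0.        , 602.97878587, 248.15565316],
       [  0.        ,   0.        ,   1.        ]]), 'position': array([480.68614948,   5.02342021, 984.18950155]), 'attitude': array([ 0.04340917, -0.04800668, -0.70401054,  0.70723416])}
side {'camera_matrix': array([[486.11939395,   0.        , 315.18670926],
       [  0.        , 486.11939395, 234.39436081],
       [  0.        ,   0.        ,   1.        ]]), 'position': array([469.71742764, 639.94539045, 629.15030266]), 'attitude': array([-0.03957435,  0.39896902,  0.91369419, -0.06648696])}
```

View pics/top0.png

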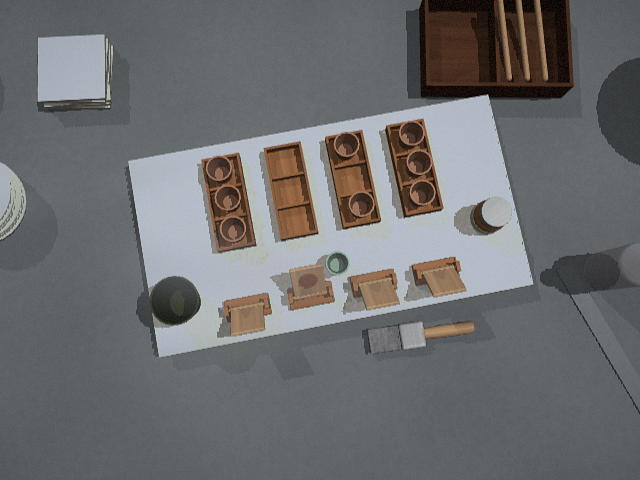

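View pics/side0.png

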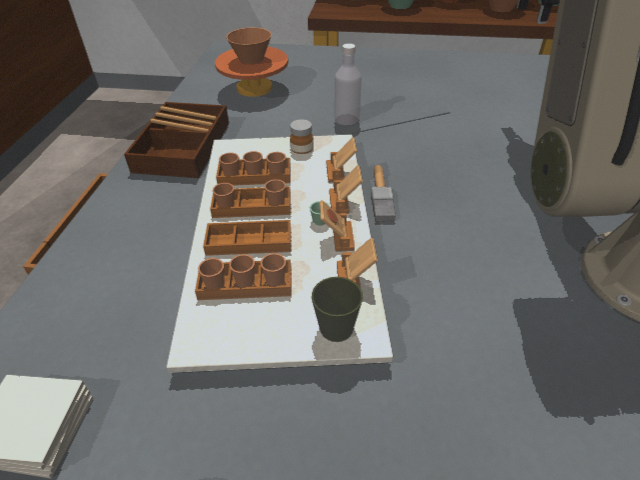

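The top view shows the trays, left to right (+y to -y), as full (x≈228), empty (290), two cups (352) and full (413). Tag 1 (247,315) leans to the robot, which is wrong. Tag 2 (308,282) leans back with its disc up, also wrong. Tag 3 (378,290) leans to the robot, which is right. Tag 4 (440,277) leans to the robot, which is wrong. The side view agrees. So tags 1, 2 and 4 need flipping. Next I'll measure them.

```bash
cat > h.py <<'E'
import numpy as np, cv2
from scipy.spatial.transform import Rotation as R
def load(n):
    i=np.load(f'{n}0info.npz'); return i['camera_matrix'],i['position'],R.from_quat(i['attitude']).as_matrix()
def cloud(K,p,A,d):
    v,u=np.mgrid[:480,:640]
    c=np.stack([(u-K[0,2])/K[0,0],-(v-K[1,2])/K[1,1],-np.ones_like(u,float)],-1)*d[...,None]
    return c@A.T+p
def ray(K,p,A,u,v):
    c=A@np.array([(u-K[0,2])/K[0,0],-(v-K[1,2])/K[1,1],-1.]); return p,c
def toz(K,p,A,u,v,z):
    o,c=ray(K,p,A,u,v); return o+c*(z-o[2])/c[2]
E
python3 - <<'E'
from h import *
for n in ['top','side']:
    K,p,A=load(n); d=np.load(f'{n}0.npy'); im=cv2.imread(f'pics/{n}0.png'); W=cloud(K,p,A,d)
    hsv=cv2.cvtColor(im,cv2.COLOR_BGR2HSV)
    z=W[...,2]
    board=(hsv[...,1]<60)&(hsv[...,2]>150)&(z>20)&(z<50)
    print(n,'board z',np.median(z[board]), board.sum())
    c=max(cv2.findContours(cv2.morphologyEx(board.astype(np.uint8),cv2.MORPH_CLOSE,np.ones((25,25))),0,2)[0],key=cv2.contourArea)
    box=cv2.boxPoints(cv2.minAreaRect(c)) if n=='top' else cv2.approxPolyDP(c,12,True)[:,0]
    for b in box: print('  corner',b,toz(K,p,A,*b,35.).round(1))
    wood=(hsv[...,0]<20)&(hsv[...,1]>70)&(z>38)&(W[...,0]>250)&(W[...,0]<700)
    nc,l,s,ct=cv2.connectedComponentsWithStats(wood.astype(np.uint8))
    for k in range(1,nc):
        if s[k,4]<150: continue
        P=W[l==k]; print('  blob',s[k],'mean',P.mean(0).round(),'zmax',P[:,2].max().round(),'x',np.percentile(P[:,0],[1,99]).round(),'y',np.percentile(P[:,1],[1,99]).round())
E
python3 - <<'E'
import cv2
im=cv2.imread('pics/top0.png')[230:350,140:500]; cv2.imwrite('pics/topz.png',cv2.resize(im,(800,267),interpolation=cv2.INTER_CUBIC))
im=cv2.imread('pics/side0.png')[110:300,290:410]; cv2.imwrite('pics/sidez.png',cv2.resize(im,None,fx=3,fy=3,interpolation=cv2.INTER_CUBIC))
E
```

```text
top board z 34.10965318903453 49162
  corner [122.9595  161.46722] [743.7 310.4  35. ]
  corner [497.532   92.5803] [ 863.9 -299.5   35. ]
  corner [539.90906 323.00522] [ 487.7 -352.9   35. ]
  corner [165.33652 391.89215] [380.2 229.   35. ]
  blob [399 183  44  34 964] mean [ 679. -165.   60.] zmax 984.0 x [655. 700.] y [-197. -134.]
  blob [ 206  184   50   67 2085] mean [651. 132.  60.] zmax 984.0 x [599. 698.] y [ 96. 168.]
  blob [ 271  186   47   55 1193] mean [658.  33.  51.] zmax 984.0 x [617. 699.] y [-1. 68.]
  blob [ 335  186   46   43 1213] mean [667. -67.  59.] zmax 984.0 x [636. 699.] y [-99. -33.]
  blob [473 201  29  31 223] mean [ 644. -255.   75.] zmax 984.0 x [628. 674.] y [-284. -246.]
  blob [ 412  257   54   40 1405] mean [ 558. -189.   74.] zmax 984.0 x [527. 587.] y [-221. -154.]
  blob [ 287  264   48   46 1488] mean [539.   8.  72.] zmax 984.0 x [511. 569.] y [-26.  39.]
  blob [ 350  269   49   41 1381] mean [539. -92.  72.] zmax 984.0 x [508. 568.] y [-124.  -58.]
  blob [ 224  293   48   43 1437] mean [501. 102.  72.] zmax 984.0 x [471. 529.] y [ 70. 13
[... 199 characters left out ...]
. ]
  corner [367 198] [ 495.2 -110.8   35. ]
  corner [390 189] [ 452.  -145.5   35. ]
  corner [357 184] [ 518.6 -153.6   35. ]
  blob [290 133  23  13 212] mean [ 651. -254.   67.] zmax 80.0 x [629. 677.] y [-273. -244.]
  blob [ 320  138   43  113 2372] mean [543. -70.  70.] zmax 629.0 x [508. 583.] y [-216.   43.]
  blob [ 254  152   37   64 1487] mean [671. -91.  63.] zmax 629.0 x [636. 699.] y [-195.  -30.]
  blob [ 240  220   51   33 1167] mean [658.  40.  52.] zmax 629.0 x [616. 699.] y [-1. 72.]
  blob [ 337  238   41   49 1013] mean [497. 106.  79.] zmax 629.0 x [469. 529.] y [ 73. 171.]
  blob [ 222  253   69   45 2404] mean [649. 143.  62.] zmax 629.0 x [597. 698.] y [102. 173.]
```

View pics/topz.png

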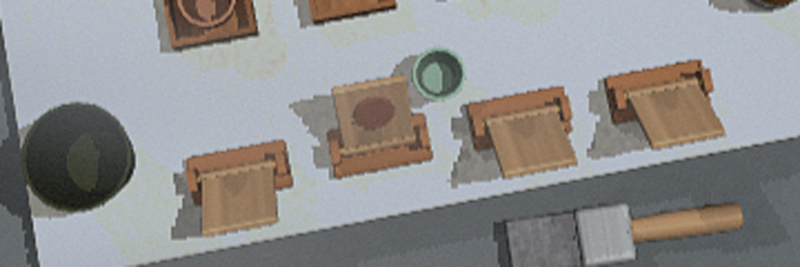

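View pics/sidez.png

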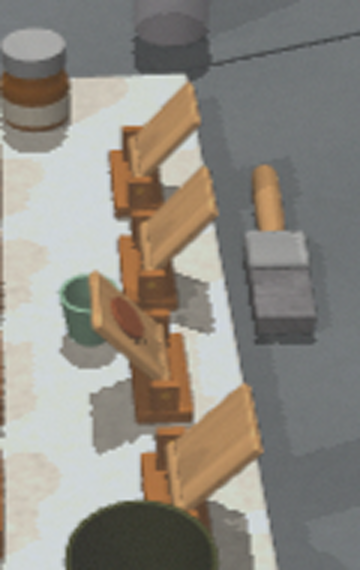

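Run:
```python
from h import *
cs={'top':[(412,257,54,40),(350,269,49,41),(287,264,48,46),(224,293,48,43)]}
K,p,A=load('top'); d=np.load('top0.npy'); im=cv2.imread('pics/top0.png'); W=cloud(K,p,A,d)
Ks,ps,As=load('side'); Ws=cloud(Ks,ps,As,np.load('side0.npy')); ims=cv2.imread('pics/side0.png')
def wood(im,W):
    h=cv2.cvtColor(im,cv2.COLOR_BGR2HSV); z=W[...,2]
    return (h[...,0]<20)&(h[...,1]>70)&(z>38)&(z<120)
wt,ws=wood(im,W),wood(ims,Ws)
# tray yaw: from tray mask
cen=[(501,102),(539,8),(539,-92),(558,-189)]
th=None
P_all=[]
for n,(WW,w) in {'top':(W,wt),'side':(Ws,ws)}.items():
    for th in [0.19]:
        c,s=np.cos(th),np.sin(th); ex=np.array([c,s]);ey=np.array([-s,c])
        for k,q in enumerate(cen):
            Q=WW[w]; Q=Q[np.hypot(Q[:,0]-q[0],Q[:,1]-q[1])<60]
            T=Q[(Q[:,2]>70)]
            S=Q[(Q[:,2]<66)]
            m=T.mean(0); u,sv,vt=np.linalg.svd(T-m); nrm=vt[2]*np.sign(vt[2][2])
            yaw=np.arctan2(nrm[1],nrm[0]); 
            if nrm[0]<0: yaw=np.arctan2(-nrm[1],-nrm[0])
            xl,yl=T[:,:2]@ex,T[:,:2]@ey
            # hinge x local: line fit xl vs z
            a,b=np.polyfit(T[:,2],xl,1)
            print(n,k+1,len(T),'nrm',nrm.round(2),'yaw',yaw.round(3),'lean',np.arctan(a).round(2),'hinge xl',(a*57+b).round(1),'y ctr',((np.percentile(yl,1)+np.percentile(yl,99))/2).round(1),'w',np.ptp(np.percentile(yl,[1,99])).round(),'xl rng',np.percentile(xl,[1,99]).round(),'zmax',T[:,2].max().round(1),'stand yl',np.percentile(S[:,:2]@ey,[1,99]).round(), 'xl', np.percentile(S[:,:2]@ex,[1,99]).round())
# yaw from cheeks/hinge & sample, tumbler
for nm,mask in {'green':lambda h:(h[...,0]>60)&(h[...,0]<95)&(h[...,1]>60)}.items():
  for n,i,WW in (('top',im,W),('side',ims,Ws)):
    m=mask(cv2.cvtColor(i,cv2.COLOR_BGR2HSV))&(WW[...,2]>45)&(WW[...,2]<90)
    Q=WW[m]; print(nm,n,len(Q),np.percentile(Q,[3,97],axis=0).round())
```

```text
top 1 681 nrm [0.74 0.15 0.66] yaw 0.197 lean -0.71 hinge xl 524.2 y ctr 6.0 w 48.0 xl rng [482. 513.] zmax 106.5 stand yl [-28.  40.] xl [506. 537.]
top 2 717 nrm [-0.72 -0.14  0.68] yaw 0.197 lean 0.73 hinge xl 515.7 y ctr -93.7 w 48.0 xl rng [528. 561.] zmax 106.4 stand yl [-127.  -60.] xl [505. 537.]
top 3 664 nrm [0.74 0.14 0.66] yaw 0.194 lean -0.71 hinge xl 525.2 y ctr -193.2 w 48.0 xl rng [483. 514.] zmax 106.6 stand yl [-227. -159.] xl [507. 538.]
top 4 658 nrm [0.74 0.15 0.66] yaw 0.195 lean -0.71 hinge xl 525.3 y ctr -293.1 w 48.0 xl rng [483. 514.] zmax 106.8 stand yl [-327. -259.] xl [507. 539.]
side 1 574 nrm [0.73 0.16 0.66] yaw 0.211 lean -0.72 hinge xl 524.0 y ctr 7.7 w 50.0 xl rng [481. 513.] zmax 105.5 stand yl [-27.  36.] xl [505. 537.]
side 2 376 nrm [-0.73 -0.1   0.68] yaw 0.136 lean 0.73 hinge xl 515.9 y ctr -91.6 w 49.0 xl rng [529. 561.] zmax 105.2 stand yl [-127.  -57.] xl [505. 537.]
side 3 340 nrm [0.73 0.17 0.66] yaw 0.221 lean -0.71 hinge xl 524.3 y ctr -191.5 w 49.0 xl rng [482. 513.] zmax 105.9 stand yl [-227. -157.] xl [506. 538.]
side 4 265 nrm [0.74 0.16 0.66] yaw 0.212 lean -0.71 hinge xl 524.9 y ctr -291.6 w 49.0 xl rng [483. 514.] zmax 104.5 stand yl [-325. -257.] xl [506. 538.]Traceback (most recent call last):
  File "<stdin>", line 31, in <module>
    return _quantile_unchecked(
        a, q, axis, out, overwrite_input, method, keepdims, weights)
    return _ureduce(a,
                    func=_quantile_ureduce_func,
    ...<5 lines>...
                    overwrite_input=overwrite_input,
                    method=method)
    r = func(a, **kwargs)
    result = _quantile(arr,
                       quantiles=q,
    ...<2 lines>...
                       out=out,
                       weights=wgt)
    slices_having_nans = np.isnan(arr[-1, ...])
                                  ~~~^^^^^^^^^
IndexError: index -1 is out of bounds for axis 0 with size 0
```

```bash
cat > plan.py <<'E'
from h import *
from workcell import bot
th=0.195; ex=np.array([np.cos(th),np.sin(th),0]);ey=np.array([-np.sin(th),np.cos(th),0])
t9=0.19; fx=np.array([np.cos(t9),np.sin(t9),0]);fy=np.array([-np.sin(t9),np.cos(t9),0])
H=[fx*520.7+fy*y+np.array([0,0,57]) for y in (6.5,-93,-192.7,-292.5)]
def tgt(k,dx,z,dy=0): 
    g=H[k-1]+ex*dx+ey*dy; g[2]=z; return g
def rel(g):
    s=bot.observe(); M=R.from_quat(s['eef_rot']).as_matrix(); return M.T@(g-s['position'])
E
python3 - <<'E'
from plan import *
s=bot.observe(); M=R.from_quat(s['eef_rot']).as_matrix(); print(M.round(3)); 
for h in H: print(h.round(1))
# yaw turn about tool y so that tool x // +-ex
for nm,v in (('x',ex),('-x',-ex)):
    a=M.T@v; print(nm,'in tool',a.round(3),'turn about y',np.arctan2(-a[2],a[0]).round(3))
print('tag4 start rel',rel(tgt(4,-75,200)).round(1), tgt(4,-75,200).round(1))
for n in ['top']:
    K,p,A=load(n); print('sample',toz(K,p,A,337,263,67).round(), 'local', (ex[:2]@(toz(K,p,A,337,263,67)-H[1])[:2]).round(),(ey[:2]@(toz(K,p,A,337,263,67)-H[1])[:2]).round())
E
```

```text
[[-0.953 -0.     0.304]
 [-0.304  0.002 -0.953]
 [-0.    -1.    -0.002]]
[510.1 104.7  57. ]
[528.9   7.   57. ]
[547.7 -90.9  57. ]
[ 566.6 -188.9   57. ]
x in tool [-0.994  0.     0.114] turn about y -3.028
-x in tool [ 0.994 -0.    -0.114] turn about y 0.114
tag4 start rel [-407.8   31.  -230.8] [ 493.  -203.4  200. ]
sample [577. -34.  67.] local 40.0 -49.0
```

Emit:
jog_arm:
  delta_pos:
    - [-52, 4, -29]
    - [-104, 8, -58]
    - [-156, 12, -87]
    - [-208, 16, -116]
    - [-260, 20, -145]
  delta_rot:
    - [0, 0.114, 0]
    - [0, 0.114, 0]
    - [0, 0.114, 0]
    - [0, 0.114, 0]
    - [0, 0.114, 0]
  gripper: 0

```text
time: 0.72
position: [379.3, -329.0, 210.9]
eef_rot: [-0.069, 0.704, -0.704, 0.069]
force: [-0.1, -0.7, 1.0]
opening: -0.2
```

Run:
```python
from plan import *
print(bot.observe()['position'],rel(tgt(4,-75,200)).round(1),(R.from_quat(bot.observe()['eef_rot']).as_matrix().T@-ex).round(3), bot.observe()['opening'])
```

```text
[ 379.27283124 -329.04685936  210.90629094] [-135.8   10.9 -101.3] [1.    0.    0.001] -0.164244203914012
```

Emit:
jog_arm:
  delta_pos:
    - [-45, 4, -34]
    - [-90, 8, -68]
    - [-136, 11, -101]
    - [-136, 60, -101]
    - [-136, 90, -101]
  delta_rot:
    - [0, 0, 0]
    - [0, 0, 0]
    - [0, 0, 0]
    - [0, 0, 0]
    - [0, 0, 0]

```text
time: 1.35
position: [491.9, -203.6, 119.1]
eef_rot: [-0.07, 0.704, -0.703, 0.069]
force: [0.1, -0.6, 0.3]
opening: 0.1
```

Run:
```python
from plan import *
import cv2
from workcell import cams
s=bot.observe();print(s['position'],s['force'],rel(tgt(4,0,90)).round(1))
for n in ['side','wrist']:
    p,d=cams.read_camera(n); cv2.imwrite(f'pics/{n}1.png',p[:,:,::-1])
```

```text
[ 491.91524974 -203.56409038  119.08416477] [ 0.07544667 -0.55598744  0.32559356] [-76.1  29.    0.3]
```

View pics/side1.png

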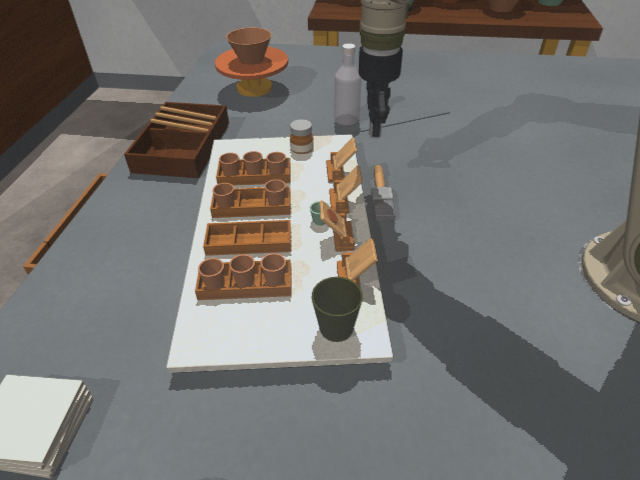

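View pics/wrist1.png

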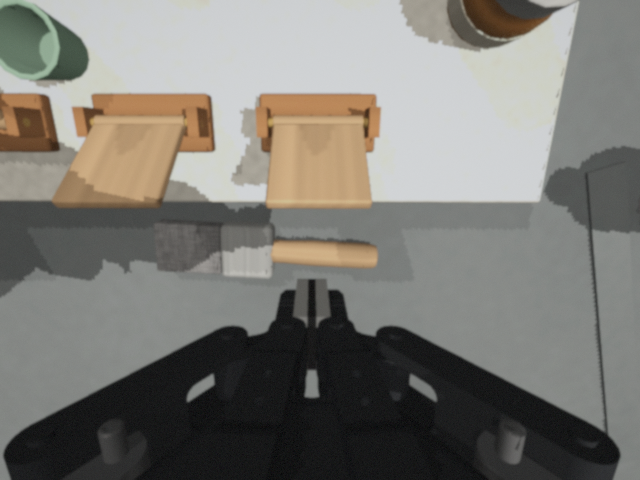

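The fingertip is centred in front of tag 4 (wrist view, tip at (312,285), tag edge at (318,205)) and is clear of the brush. I'll lower it and push.

Emit:
jog_arm:
  delta_pos:
    - [0, 15, 0]
    - [0, 30, 0]
    - [-15, 30, 0]
    - [-24, 30, 0]
    - [-32, 30, 0]
  delta_rot:
    - [0, 0, 0]
    - [0, 0, 0]
    - [0, 0, 0]
    - [0, 0, 0]
    - [0, 0, 0]

```text
time: 2.08
position: [525.0, -199.3, 92.0]
eef_rot: [0.069, -0.703, 0.704, -0.069]
force: [-0.4, 0.1, -0.7]
opening: -0.0
```

Emit:
jog_arm:
  delta_pos:
    - [-7, 0, 0]
    - [-14, 0, 0]
    - [-21, 0, 0]
    - [-28, 0, 0]
    - [-32, 0, 0]
  delta_rot:
    - [0, 0, 0]
    - [0, 0, 0]
    - [0, 0, 0]
    - [0, 0, 0]
    - [0, 0, 0]

```text
time: 2.7
position: [555.6, -192.8, 91.3]
eef_rot: [0.069, -0.704, 0.704, -0.069]
force: [-0.5, 0.8, 0.2]
opening: 0.2
```

Run:
```python
from plan import *
import cv2
from workcell import cams
s=bot.observe();print(s['position'],s['force'],rel(tgt(4,0,90)).round(1))
for n in ['side','wrist']:
    p,d=cams.read_camera(n); p=p[:,:,::-1]
    cv2.imwrite(f'pics/{n}2.png',p if n!='side' else cv2.resize(p[80:300,260:440],None,fx=2.7,fy=2.7))
```

```text
[ 555.56653813 -192.82243622   91.27655339] [-0.53970087  0.7831521   0.20546097] [-11.6   1.3  -1.7]
```

View pics/side2.png

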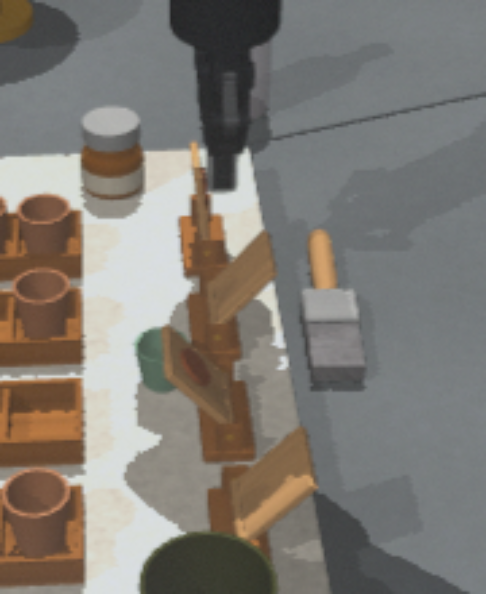

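View pics/wrist2.png

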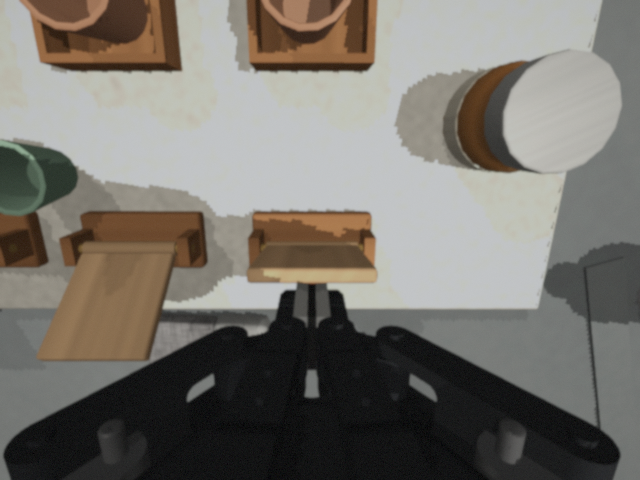

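Tag 4 is nearly upright against the finger, and the force is under 1 N. I'll push about 12 mm further, then back off.

Emit:
jog_arm:
  delta_pos:
    - [-4, 0, 0]
    - [-8, 0, 0]
    - [-12, 0, 0]
    - [-12, 0, 0]
    - [-12, 0, 0]
  delta_rot:
    - [0, 0, 0]
    - [0, 0, 0]
    - [0, 0, 0]
    - [0, 0, 0]
    - [0, 0, 0]

```text
time: 3.42
position: [566.7, -190.5, 91.2]
eef_rot: [0.069, -0.704, 0.704, -0.069]
force: [-0.1, 0.6, -0.5]
opening: -0.1
```

Run:
```python
from plan import *
import cv2
from workcell import cams
s=bot.observe();print(s['position'],s['force'],rel(tgt(4,0,90)).round(1),rel(tgt(1,-75,200)).round(1))
for n in ['side']:
    p,d=cams.read_camera(n); p=p[:,:,::-1]
    cv2.imwrite(f'pics/{n}3.png',p if n!='side' else cv2.resize(p[80:300,260:440],None,fx=2.7,fy=2.7))
```

```text
[ 566.71780436 -190.52962227   91.23364301] [-0.06467187  0.64468824 -0.47515367] [-0.2  1.2 -1.6] [  73.4 -108.8 -300.6]
```

View pics/side3.png

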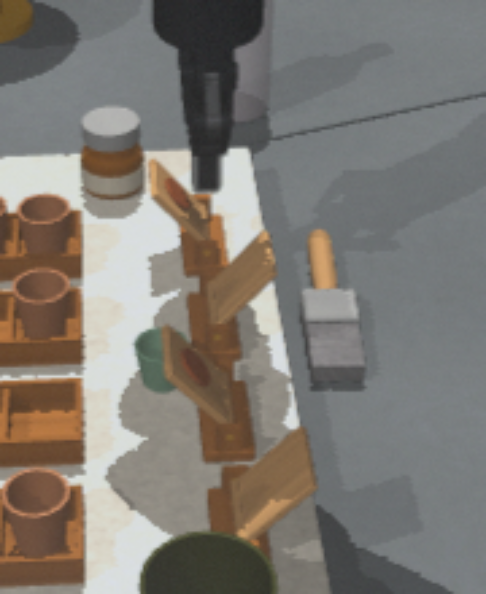

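Tag 4 has fallen back with its disc up. I'll raise the finger and move to tag 1.

Emit:
jog_arm:
  delta_pos:
    - [10, -50, 0]
    - [40, -95, 0]
    - [73, -95, -35]
    - [73, -95, -90]
    - [73, -95, -145]
  delta_rot:
    - [0, 0, 0]
    - [0, 0, 0]
    - [0, 0, 0]
    - [0, 0, 0]
    - [0, 0, 0]

```text
time: 4.1
position: [466.4, -61.6, 186.7]
eef_rot: [0.068, -0.704, 0.704, -0.068]
force: [1.7, -0.1, -0.2]
opening: -0.3
```

Emit:
jog_arm:
  delta_pos:
    - [0, 0, -52]
    - [0, 0, -104]
    - [0, 0, -156]
    - [0, 50, -156]
    - [0, 70, -156]
  delta_rot:
    - [0, 0, 0]
    - [0, 0, 0]
    - [0, 0, 0]
    - [0, 0, 0]
    - [0, 0, 0]

```text
time: 4.72
position: [435.1, 91.5, 114.4]
eef_rot: [0.07, -0.704, 0.704, -0.069]
force: [-0.1, -0.1, -0.5]
opening: 0.0
```

Run:
```python
from plan import *
import cv2
from workcell import cams
s=bot.observe();print(s['position'],s['force'],rel(tgt(1,0,90)).round(1),(R.from_quat(s['eef_rot']).as_matrix().T@-ex).round(3))
p,d=cams.read_camera('wrist'); cv2.imwrite(f'pics/wrist4.png',p[:,:,::-1])
```

```text
[435.14062046  91.53395494 114.4486276 ] [-0.0821292  -0.07218142 -0.52905654] [-76.1  24.3   1.8] [ 1.     0.002 -0.002]
```

View pics/wrist4.png

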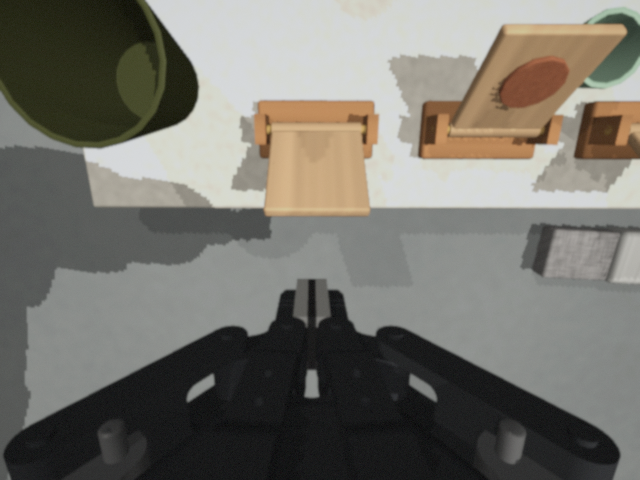

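The tip is centred on tag 1, and the tumbler is well clear. I'll repeat the same push.

Emit:
jog_arm:
  delta_pos:
    - [0, 14, 0]
    - [0, 24, 0]
    - [-15, 24, 0]
    - [-24, 24, 0]
    - [-32, 24, 0]
  delta_rot:
    - [0, 0, 0]
    - [0, 0, 0]
    - [0, 0, 0]
    - [0, 0, 0]
    - [0, 0, 0]

```text
time: 5.4
position: [469.8, 96.9, 92.8]
eef_rot: [0.068, -0.704, 0.704, -0.069]
force: [0.1, 0.3, 0.5]
opening: -0.6
```

Emit:
jog_arm:
  delta_pos:
    - [-7, 0, 0]
    - [-14, 0, 0]
    - [-21, 0, 0]
    - [-28, 0, 0]
    - [-33, 0, 0]
  delta_rot:
    - [0, 0, 0]
    - [0, 0, 0]
    - [0, 0, 0]
    - [0, 0, 0]
    - [0, 0, 0]

```text
time: 6.02
position: [501.2, 103.3, 92.3]
eef_rot: [0.069, -0.704, 0.704, -0.069]
force: [-0.5, -0.4, -0.4]
opening: 0.1
```

Emit:
jog_arm:
  delta_pos:
    - [-4, 0, 0]
    - [-8, 0, 0]
    - [-11, 0, 0]
    - [-11, 0, 0]
    - [-11, 0, 0]
  delta_rot:
    - [0, 0, 0]
    - [0, 0, 0]
    - [0, 0, 0]
    - [0, 0, 0]
    - [0, 0, 0]

```text
time: 6.65
position: [511.3, 105.3, 92.2]
eef_rot: [0.069, -0.704, 0.704, -0.069]
force: [-0.0, 0.1, 0.4]
opening: 0.2
```

Run:
```python
from plan import *
import cv2
from workcell import cams
s=bot.observe();print(s['position'],s['force'],rel(tgt(1,0,90)).round(1),rel(tgt(2,75,200)).round(1))
for n in ['side']:
    p,d=cams.read_camera(n); p=p[:,:,::-1]
    cv2.imwrite(f'pics/{n}5.png',p if n!='side' else cv2.resize(p[80:300,260:440],None,fx=2.7,fy=2.7))
```

```text
[511.30022607 105.29686325  92.20900475] [-0.00113721  0.05544141  0.35238819] [1.3 2.2 0.3] [ -73.2 -107.8   99.8]
```

View pics/side5.png

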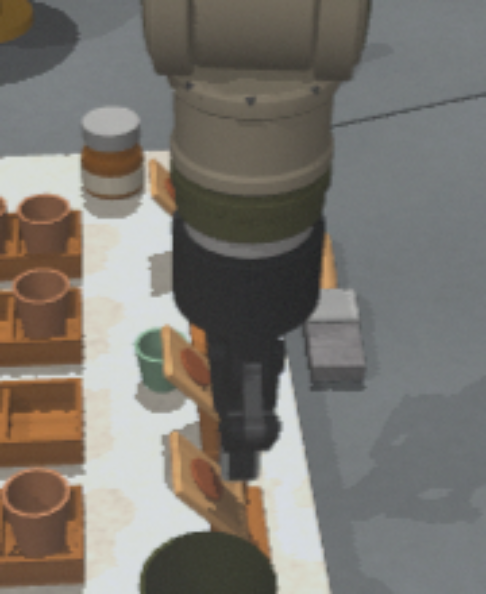

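Tag 1 is over with its disc up. Now to the tray side of tag 2, staying high on the way.

Emit:
jog_arm:
  delta_pos:
    - [0, -50, 0]
    - [0, -95, 0]
    - [-20, -95, 35]
    - [-50, -95, 70]
    - [-74, -95, 100]
  delta_rot:
    - [0, 0, 0]
    - [0, 0, 0]
    - [0, 0, 0]
    - [0, 0, 0]
    - [0, 0, 0]

```text
time: 7.32
position: [604.6, 20.6, 187.6]
eef_rot: [0.068, -0.704, 0.704, -0.069]
force: [-0.2, -0.2, 0.6]
opening: 0.1
```

Emit:
jog_arm:
  delta_pos:
    - [0, 0, 0]
    - [0, 35, 0]
    - [0, 70, 0]
    - [0, 70, 0]
  delta_rot:
    - [0, 0, 0]
    - [0, 0, 0]
    - [0, 0, 0]
    - [0, 0, 0]

```text
time: 7.82
position: [600.1, 22.4, 114.5]
eef_rot: [-0.071, 0.704, -0.703, 0.067]
force: [-0.9, 1.0, -0.2]
opening: -0.3
```

Run:
```python
from plan import *
import cv2
from workcell import cams
s=bot.observe();print(s['position'],s['force'],rel(tgt(2,0,90)).round(1))
for n in ['side','top']:
    p,d=cams.read_camera(n); p=p[:,:,::-1]
    cv2.imwrite(f'pics/{n}6.png',p if n!='side' else cv2.resize(p[80:300,260:440],None,fx=2.7,fy=2.7))
```

```text
[600.12863064  22.39398515 114.53386918] [-0.93039257  1.04979274 -0.17731417] [72.7 25.   1.3]
```

View pics/side6.png

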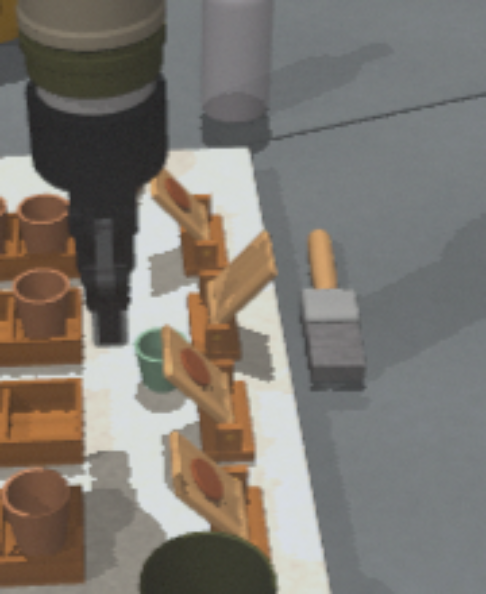

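View pics/top6.png

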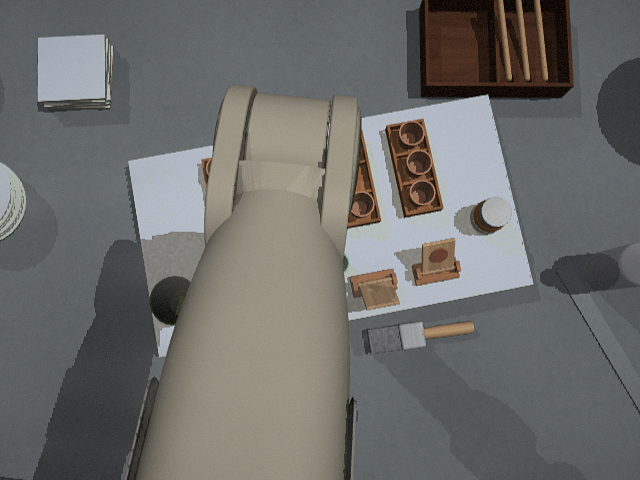

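The tip is in the gap behind tag 2, clear of the tray, and its path runs above the sample cup. I'll lower it to z≈90 and push towards the robot.

Emit:
jog_arm:
  delta_pos:
    - [0, 13, 0]
    - [0, 24, 0]
    - [13, 24, 0]
    - [21, 24, 0]
    - [28, 24, 0]
  delta_rot:
    - [0, 0, 0]
    - [0, 0, 0]
    - [0, 0, 0]
    - [0, 0, 0]
    - [0, 0, 0]

```text
time: 8.55
position: [575.7, 15.9, 93.9]
eef_rot: [0.068, -0.704, 0.704, -0.069]
force: [1.3, 0.0, 0.4]
opening: 0.1
```

Emit:
jog_arm:
  delta_pos:
    - [7, 0, 0]
    - [14, 0, 0]
    - [21, 0, 0]
    - [28, 0, 0]
    - [33, 0, 0]
  delta_rot:
    - [0, 0, 0]
    - [0, 0, 0]
    - [0, 0, 0]
    - [0, 0, 0]
    - [0, 0, 0]

```text
time: 9.18
position: [543.0, 9.7, 93.2]
eef_rot: [0.069, -0.704, 0.704, -0.069]
force: [0.3, 1.3, -0.2]
opening: 0.1
```

Emit:
jog_arm:
  delta_pos:
    - [4, 0, 0]
    - [8, 0, 0]
    - [11, 0, 0]
    - [11, 0, 0]
    - [11, 0, 0]
  delta_rot:
    - [0, 0, 0]
    - [0, 0, 0]
    - [0, 0, 0]
    - [0, 0, 0]
    - [0, 0, 0]

```text
time: 9.8
position: [533.0, 7.6, 93.3]
eef_rot: [0.069, -0.704, 0.704, -0.069]
force: [-0.5, -0.0, 0.2]
opening: 0.2
```

Run:
```python
from plan import *
import cv2
from workcell import cams
s=bot.observe();print(s['position'],s['force'],rel(tgt(2,0,90)).round(1))
for n in ['side']:
    p,d=cams.read_camera(n); p=p[:,:,::-1]
    cv2.imwrite(f'pics/{n}7.png',p if n!='side' else cv2.resize(p[80:300,260:440],None,fx=2.7,fy=2.7))
```

```text
[532.97904944   7.58487395  93.30965506] [-0.4612905  -0.01853766  0.22404318] [ 4.1  3.3 -0.2]
```

View pics/side7.png

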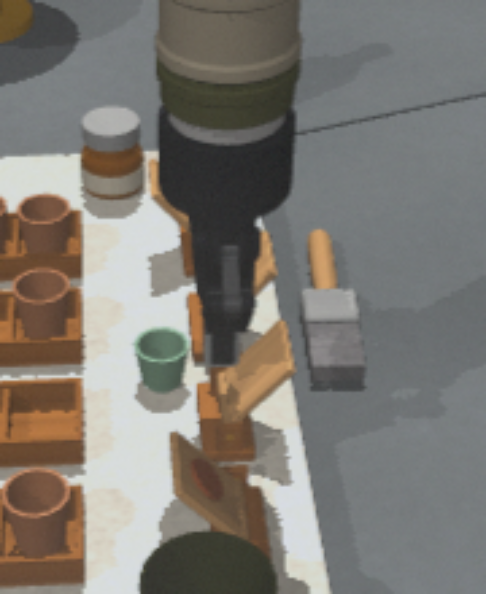

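Tag 2 has fallen towards the robot. I'll raise the arm, retreat towards the robot and to the side, and check.

Emit:
jog_arm:
  delta_pos:
    - [0, -50, 0]
    - [0, -100, 0]
    - [0, -120, 40]
    - [10, -130, 95]
    - [20, -130, 150]
  delta_rot:
    - [0, 0, 0]
    - [0, 0, 0]
    - [0, 0, 0]
    - [0, 0, 0]
    - [0, 0, 0]

```text
time: 10.48
position: [543.2, -144.9, 224.7]
eef_rot: [0.068, -0.703, 0.704, -0.07]
force: [1.0, 0.1, -0.4]
opening: -0.4
```

Emit:
jog_arm:
  delta_pos:
    - [30, 0, 50]
    - [60, 0, 100]
    - [90, 0, 150]
    - [120, 0, 200]
    - [120, 0, 200]
  delta_rot:
    - [0, 0, 0]
    - [0, 0, 0]
    - [0, 0, 0]
    - [0, 0, 0]
    - [0, 0, 0]

```text
time: 11.1
position: [461.7, -366.9, 222.8]
eef_rot: [0.067, -0.704, 0.704, -0.067]
force: [0.3, 0.2, 0.5]
opening: -0.3
```

Run:
```python
from plan import *
import cv2
from workcell import cams
s=bot.observe();print(s['position'],s['force'],s['time'])
for n in ['side','top']:
    p,d=cams.read_camera(n); p=p[:,:,::-1]
    cv2.imwrite(f'pics/{n}8.png',p)
    K,pp,A=load(n); W=cloud(K,pp,A,d)
    for k,h in enumerate(H):
        Q=(W-h).reshape(-1,3); l=np.stack([Q@ex,Q@ey,Q[:,2]],1)
        T=l[(abs(l[:,0])<50)&(abs(l[:,1])<22)&(l[:,2]>15)&(l[:,2]<52)]
        if len(T)>50: print(n,k+1,len(T),'lean',np.arctan(np.polyfit(T[:,2],T[:,0],1)[0]).round(2))
```

```text
[ 461.68026853 -366.88147633  222.77810119] [0.281639   0.2008894  0.45562418] 11.1
side 1 371 lean 0.76
side 2 339 lean -0.73
side 3 265 lean -0.72
side 4 170 lean 0.76
top 1 662 lean 0.75
top 2 608 lean -0.73
top 3 594 lean -0.73
top 4 638 lean 0.75
```

View pics/top8.png

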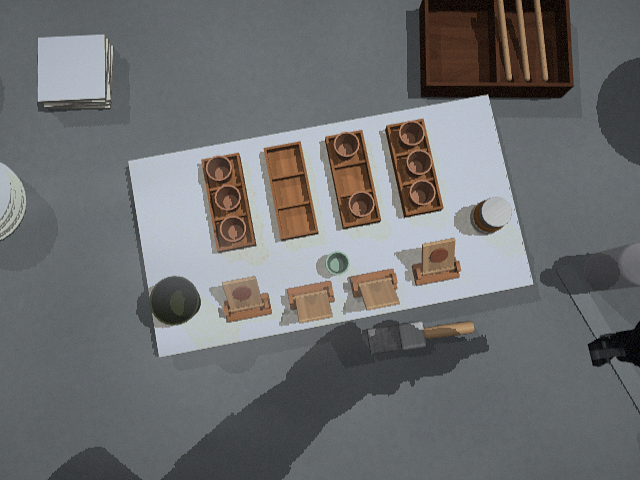

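View pics/side8.png

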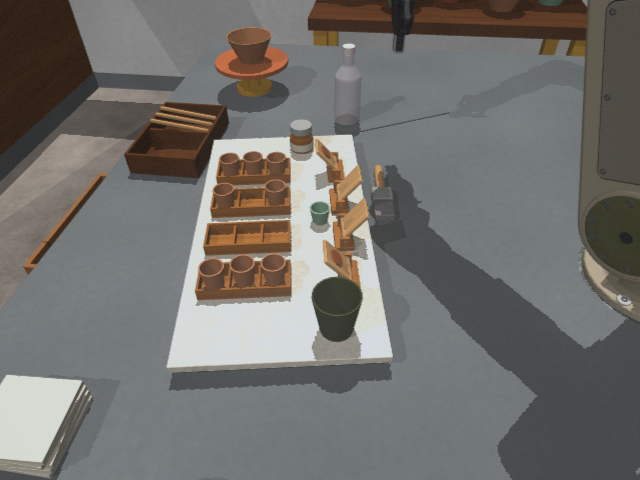

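Tags 1 (247,295) and 4 (438,258) lean back with their discs up. Tags 2 (313,305) and 3 (380,292) lean to the robot, bare face up. The cups, tumbler, sample, jar and brush sit at their first pixel positions, and the arm touches nothing.

```bash
python3 -c "
from workcell import bot
print(bot.finish_job())"
```

```text
the job is handed in; nothing more can be done
None
```

All four tags now match their trays, and I handed the job in at about 11 s of the allowed 51 s.

| Tag (from +y to -y) | Tray | What I did | Now |
|---|---|---|---|
| 1 | full | pushed back | leans back, disc up |
| 2 | empty | pushed towards the robot from behind | leans to the robot, bare face up |
| 3 | middle place empty | left alone, already right | leans to the robot, bare face up |
| 4 | full | pushed back | leans back, disc up |

- **Pushes:** I used the shut fingertips. Force readings at the end of each move stayed under about 2 N. I stopped each push just past upright, so the tag fell to its stop by itself.
- **Last check:** the leans measured +0.75, -0.73, -0.73 and +0.75 from the top camera. The side camera gave +0.76, -0.73, -0.72 and +0.76. These are a few hundredths beyond the 0.7 stops, which I take as fitting error because the untouched tag 3 also reads about -0.73.
- **Everything else:** by eye, the cups, tumbler, sample, jar and brush were where they started in both pictures. The arm stood clear of everything at the end.

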